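# Present a praline in the serving tongs

## Robot

A 6-joint arm with a two-finger parallel gripper is mounted at the origin on a cart in front of the work surface, level with it; the furniture and walls round the work are solid. World frame = base frame: x ahead of the robot, y to its left, z up, the work surface at z = 0. Lengths are in m, angles in rad, forces in N, time in s.
With the tool pointing down it reaches from about 0.275 to 0.725 m from the base axis. Payload 15.9 kg.
Tool frame: the origin (TCP) lies at the very end of the fingers, on their centre line; the grasp point (between the pads) lies r.tcp_to_grasp behind it (r.tcp_to_grasp is the distance from the TCP to the grasp point, in m); z points along the fingers, y is the line along which they close (so a half turn about z gives the same grasp; the last joint's range is limited). The gripper opens to 85 mm and grips with 20 to 120 N. Pads are 22 mm wide; open, the fingers measure 114 mm over their backs; the gripper's body (76 mm by 85 mm) begins 54 mm behind the grasp point. The pads swing forward as they close: fully open they stand 13 mm farther back than shut.
Start: joints at [1.174, 0.213, -0.034, 1.323, 0, 1.571], TCP at [0.193, 0.461, 0.231] pointing down, gripper open.
Joint ranges: [-2.98, 2.98], [-0.74, 1.72], [-1.14, 1.35], [-2.1, 2.04], [-1.57, 1.44], [-3.14, 3.14]. Speed limits (rad/s): [1.89, 1.89, 2.39, 2.57, 3.14, 3.14].

## Interface

Orientations are given as a unit quaternion [x, y, z, w].
In Python, from bench import r gives the robot as it stands.
- The arm moves only by the tool jog_arm, never from a script. Its argument "deltas" is text: rows parted by semicolons, each of 5 numbers parted by spaces: the opening, from 0 (shut) to 1 (fully open), then the shift along the tool's x, y, z in mm, then the turn about the tool's z in rad. A call has 1 to 12 rows; each row is the pose to reach, as a shift and turn from the pose commanded when the call began, along the tool's axes at that moment; what a row does not reach only later rows make up. A row lasts 1/12 s, in which the tool goes at most 41.7 mm and 7.16 degrees, less where a joint would pass 70% of its speed; a pose out of reach is approached as far as the arm can. A call with a gripper value outside its range is refused whole. The fingers move at their own pace and stop on an object; the grip force is fixed at half the most. Time passes only in rows, so rows that repeat a pose let the fingers close. It gives the time, the measured TCP pose, the force, the opening and the grip force at its end, in the units of the state.
- r.get_state(): the state, without advancing time (a new reading comes with each control period).
- r.grab_frame(name): name is "side" or "top" or "wrist"; returns a dict with "img" (400x640x3 uint8, red, green, blue), "fx", "fy", "cx", "cy" (pixels), "R" (3x3) and "t" (3): a world point X has camera coordinates R X + t; the wrist camera has in their place "mount" (4x4, takes a point from camera to tool coordinates, whose origin is the TCP and whose axes are the flange's). Camera axes: x right, y down, z forward; pixel columns grow to the right and rows downward; lengths in m; the calibration is good to about 2 mm. A picture is of the moment at which its call begins: read the wrist's pose just before it. There is no depth.
- r.finish_job(): hands the job in; it is judged then, once.
The state is a dict: "t": time; "joint_positions": joint angles; "qvel": joint speeds; "joint_torque": joint torques, N m; "tool_pos": TCP position; "tool_rot": TCP orientation; "contact_force": force on the tool from outside, world axes, zero at the start; "moment": the same for the moment, N m; "finger_gap": finger opening in m; "finger_force": force on a finger pad.
Only numpy, scipy, OpenCV 4.12 (cv2) and the standard library are available. Lean on these libraries where they do the work, as an engineer would, in place of code of your own. Each camera call takes 0.05 s, during which the arm holds its last target. There are 200 camera calls.

## Task

Pick up the spring tongs by their black grips, close their jaws on the ivory praline on the wooden board and lift it off. Finish holding it in the tongs over the middle of the small white tasting plate, at least 10 cm above the counter and still, for the customer to see; do not put it down or let go. Keep your own fingers off all the pralines and leave the ruby and the dark one where they are.

Things in the scene. Friction and masses are not known exactly. Their poses are not given: they have to be found in the camera images.
- tongs: Steel spring tongs with black grips, standing on edge on a blue rest: 187 mm long, 42 mm high, 0.11 kg. Origin on the centre line between the grips, at the underside; x points along the tongs to the jaws, y to the left arm, z up. The hinge head (20 x 28 x 40 mm) is at x = -75 mm, the jaws at x = +80 mm. Held by the grips lightly squeezed, the tongs can be carried with open jaws.
- tongs_grips (a point): Where to take hold, across y: midway between the two black rubber grips (each 34 mm long, 24 mm high), 30 mm above the tongs' underside; 18 mm of free height below them. 57 mm wide over the outside when sprung open, 43 mm with a praline in the jaws. The spring pushes each grip out with about 2.5 N open, 5 N closed; squeezed in 2 to 5 mm in all they stay in the gripper with the jaws open.
- tongs_jaws (a point): Point midway between the two jaw paddles, at their lower edge, 80 mm ahead (x) of the grips. Inner gap 61 mm sprung open (70 mm over the outside), 30 mm when closed on a praline. The jaws close 2 mm for each 1 mm at the grips.
- tongs_arm_l (a joint): Closing angle of the left arm about the hinge head (rad); the right arm always moves equally. 0 is sprung open, 0.10 is closed on a 30 mm praline with the paddles parallel, 0.17 is the stop.
- jaw_l: Left jaw paddle of the tongs, 34 x 4 x 32 mm upright plate. Origin at the centre of its lower edge, x along the paddle, z up.
- jaw_r: Right jaw paddle of the tongs, as the left one.
- praline_ivory: The praline to serve: ivory-white with three brown stripes on top, round, 30 mm across, upright sides to 19 mm and a domed top at 28 mm, 20 g. Origin at the centre of its underside, z up.
- praline_ruby: Pink praline with ivory stripes, same size and origin; not to be disturbed.
- praline_dark: Dark brown praline with brown stripes, same size and origin; not to be disturbed.
- board: Wooden serving board, fixed, 84 (x) x 220 (y) x 8 mm. Origin at the centre of its underside on the counter; the three pralines stand on it in a row along its y, about 65 mm apart, in any order. Its -x long side faces the robot and is free. To its right stands an open wooden chest (left side near y = 0.12 m).
- plate: Small round white tasting plate, fixed, 100 mm across, 14 mm high, empty. Origin at the centre of its underside, on the counter.
- tong_rest: Flat blue ceramic tong rest, fixed, 190 x 85 x 6 mm, under the tongs. Origin at the centre of its underside, on the counter.

How it is judged:
On the way, in this order (a step that is already met when the one before it is completed fails the run):
1. the tongs are lifted off the rest in the gripper, jaws still open, the ivory praline still on the board (height (world z) of tongs above 0.016 m and contact force between tongs and the fingers above 0.5 N and contact force between tongs and tong_rest below 0.05 N and value of joint tongs_arm_l below 0.085 rad and distance of praline_ivory from where it was at the start of the episode below 0.02 m), for 0.2 s.
2. both jaws press on the ivory praline (contact force between each of jaw_l, jaw_r and praline_ivory above 0.3 N), for 0.2 s.
At the end, for the whole second after the job is handed in: Both jaws press on the ivory praline, the fingers hold the tongs and do not touch it; it is still, its underside over 90 mm above the counter, its centre within 35 mm of the plate's centre seen from above; ruby and dark pralines within 20 mm of their starts. Ends holding (all of step 2 and height (world z) of praline_ivory above 0.09 m and horizontal distance between praline_ivory and plate below 0.035 m and linear speed of praline_ivory below 0.05 m/s and contact force between tongs and the fingers above 0.5 N and contact force between the fingers and praline_ivory below 0.1 N and distance of each of praline_ruby, praline_dark from where it was at the start of the episode below 0.02 m); the arm keeps its last pose, push and grip.
It fails at once if the fingers touch a praline (contact force between the fingers and praline_ivory above 0.3 N or contact force between the fingers and praline_ruby above 0.3 N or contact force between the fingers and praline_dark above 0.3 N).
It fails at once if the ruby or the dark praline is pushed more than 20 mm from its place (distance of any of praline_ruby, praline_dark from where it was at the start of the episode above 0.02 m).
It also fails if it takes over 45 s, if anything falls off the work surface, if the arm or the gripper's body presses on something with over 40 N, if the wrist force passes 120 N, or if a joint passes its speed limit or range.

## Working session

There is one attempt and no reset: what is moved stays moved. The work goes in short steps, Python scripts to look and compute and a tool call to move; the robot and the scene stay as the last step left them, time stands still between calls to the robot, and variables do not carry over. Pictures are saved under pics/ and viewed, at most 10 in all, crops included, and the job is handed in when it is done.

Besides the shell and the picture viewer there is one more tool, called after "Request:" by a JSON object that holds its "api" and its "payload", one argument or row to a line. jog_arm: Moves the arm, as the interface text tells. Its arguments: {"type":"object","properties":{"deltas":{"type":"string"}},"required":["deltas"]}

```bash
mkdir -p pics
cat > h.py <<'E'
import numpy as np,cv2
from bench import r
def save(n,f):
    cv2.imwrite(f'pics/{n}.png',f['img'][:,:,::-1])
    np.savez(f'pics/{n}.npz',**{k:np.array(v) for k,v in f.items()})
def px2w(f,u,v,z):
    R=np.array(f['R']);t=np.array(f['t']);c=-R.T@t
    d=R.T@np.array([(u-f['cx'])/f['fx'],(v-f['cy'])/f['fy'],1])
    return c+d*(z-c[2])/d[2]
E
python3 - <<'E'
from h import *
s=r.get_state();print(s['tool_pos'],s['tool_rot'],s['finger_gap'],r.tcp_to_grasp,s['t'])
for n in('top','side'):save(n+'0',r.grab_frame(n))
E
```

```text
[0.19310613 0.46084756 0.23084776] [ 1.97106765e-01  9.80381891e-01 -5.12361875e-04 -9.27818084e-05] 0.08534076421111442 0.0187 0.0
```

View pics/top0.png

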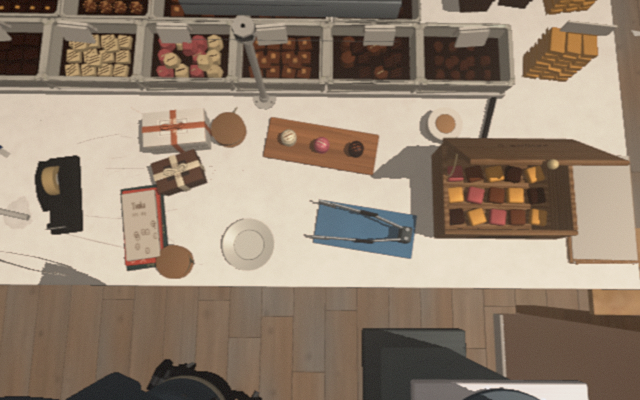

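View pics/side0.png

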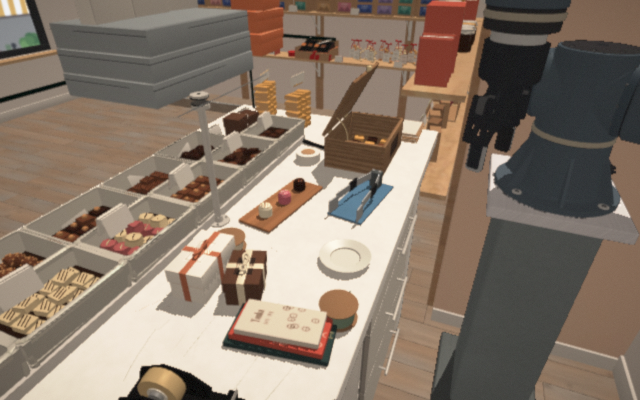

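The top view shows the ivory praline at about (288,137), ruby at (321,145), dark at (355,149) and the plate at (247,244). The tongs' head is at (405,235), with the jaws on the left at (308–320, 203–238).

Run:
```python
from h import *
f=dict(np.load('pics/top0.npz'))
c=f['img'][100:275,215:425,::-1]
c=cv2.resize(c,None,fx=3.8,fy=3.4,interpolation=cv2.INTER_CUBIC);cv2.imwrite('pics/crop0.png',c)
for n,u,v,z in[('ivory',288,137,.03),('ruby',321,145,.03),('dark',355,149,.03),('plate',247,244,.014),('head',405,235,.045),('jawa',308,203,.04),('jawb',308,238,.04),
 ('b1',268,118,.008),('b2',379,134,.008),('b3',374,174,.008),('b4',263,158,.008),('r1',316,202,.006),('r2',417,210,.006),('r3',411,258,.006),('r4',313,248,.006)]:
  print(n,px2w(f,u,v,z).round(4))
print(-f['R'].T@f['t'])
```

```text
ivory [0.6024 0.3944 0.03  ]
ruby [0.5871 0.3308 0.03  ]
dark [0.5798 0.2655 0.03  ]
plate [0.3975 0.4684 0.014 ]
head [0.4139 0.1758 0.045 ]
jawa [0.4724 0.354  0.04  ]
jawb [0.4074 0.3532 0.04  ]
b1 [0.648  0.4364 0.008 ]
b2 [0.6172 0.2161 0.008 ]
b3 [0.5361 0.227  0.008 ]
b4 [0.5661 0.4439 0.008 ]
r1 [0.4801 0.3394 0.006 ]
r2 [0.4662 0.1445 0.006 ]
r3 [0.3741 0.1584 0.006 ]
r4 [0.3915 0.3442 0.006 ]
[0.32801426 0.33340273 0.91728421]
```

View pics/crop0.png

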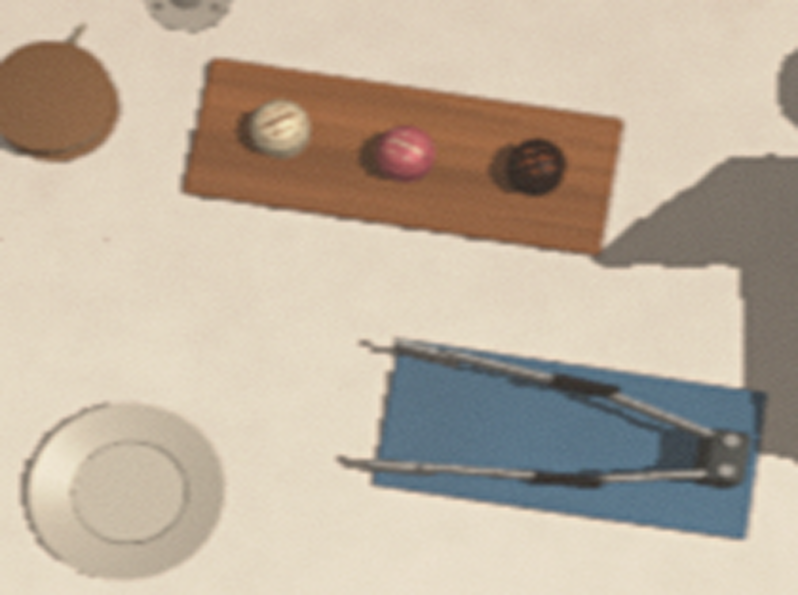

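The crop shows the grip tops at crop pixels (586,385) and (567,479), the jaw tips at (362,343) and (343,460), and the head at (725,457). The ivory praline is at (279,128), at the free left end of the row.

Run:
```python
from h import *
from scipy.spatial.transform import Rotation as Ro
f=dict(np.load('pics/top0.npz'))
P=lambda a,b,z:px2w(f,215+(a+.5)/3.8-.5,100+(b+.5)/3.4-.5,z)
g1,g2=P(586,385,.048),P(567,479,.048); j1,j2=P(362,343,.044),P(343,460,.044);h=P(725,457,.046)
print(g1,g2,np.linalg.norm(g1-g2),(g1+g2)/2);print(j1,j2,np.linalg.norm(j1-j2),(j1+j2)/2);print(h)
m=(j1+j2)/2;d=(m-h)[:2];print('len',np.linalg.norm(d),'yaw',np.arctan2(d[1],d[0]),'grip from head',h[:2]+d/np.linalg.norm(d)*75)
g=(j1-j2);print('yaw from jaws',np.arctan2(g[1],g[0]),'grips',np.arctan2(*(g1-g2)[1::-1]))
for n,a,b in[('iv',279,129),('ru',405,153),('dk',536,167)]:print(n,P(a,b,.022))
print(P(280,123,.036),P(124,490,.012),P(129,492,.006))
print(Ro.from_quat(r.get_state()['tool_rot']).as_matrix().round(3))
```

```text
[0.45370233 0.2419337  0.048     ] [0.40288273 0.25150248 0.048     ] 0.051712602249019746 [0.42829253 0.24671809 0.048     ]
[0.47641629 0.35049154 0.044     ] [0.4125546  0.35885307 0.044     ] 0.06440676252756392 [0.44448545 0.3546723  0.044     ]
[0.41549664 0.17518567 0.046     ]
len 0.18181254807576186 yaw 1.4106695475843383 grip from head [12.37374904 74.21571646]
yaw from jaws -0.13019124299344328 grips -0.1861102400314009
iv [0.60372483 0.39482165 0.022     ]
ru [0.59018119 0.33033173 0.022     ]
dk [0.58259919 0.26352516 0.022     ]
[0.60292282 0.39342857 0.036     ] [0.39808444 0.46821686 0.012     ] [0.39745448 0.46657742 0.006     ]
[[-0.922  0.386 -0.   ]
 [ 0.386  0.922 -0.001]
 [-0.    -0.001 -1.   ]]
```

Request:
{"api": "jog_arm", "payload": {
  "deltas": "1 -25 -9 5 -0.12; 1 -50 -18 10 -0.24; 1 -75 -27 20 -0.36; 1 -100 -36 30 -0.48; 1 -125 -45 40 -0.6; 1 -150 -54 50 -0.72; 1 -180 -64 60 -0.84; 1 -210 -75 70 -0.96; 1 -240 -85 80 -1.08; 1 -270 -96 80 -1.2; 1 -290 -103 80 -1.32; 1 -299 -106 80 -1.44"
}}

```text
t: 1.1
tool_pos: [0.4296, 0.2456, 0.1508]
tool_rot: [-0.5, 0.866, -0.0, -0.0]
contact_force: [-0.1, 0.2, 0.1]
finger_gap: 0.0854
finger_force: 0.0
```

Request:
{"api": "jog_arm", "payload": {
  "deltas": "1 0 0 0 -0.12; 1 0 0 0 -0.24; 1 0 0 0 -0.36; 1 0 0 0 -0.376; 1 0 0 0 -0.376"
}}

```text
t: 1.52
tool_pos: [0.4279, 0.2477, 0.1511]
tool_rot: [-0.651, 0.759, 0.0, -0.0]
contact_force: [0.5, 0.1, 0.3]
finger_gap: 0.0855
finger_force: 0.0
```

Run:
```python
from h import *
from scipy.spatial.transform import Rotation as Ro
s=r.get_state();R=Ro.from_quat(s['tool_rot']).as_matrix();print(s['t'],s['tool_pos'],R.round(3),s['joint_positions'])
f=r.grab_frame('wrist');save('w1',f);print(f['mount'],f['fx'],f['cx'],f['cy'])
def w(u,v,z):
    M=f['mount'];o=R@M[:3,3]+s['tool_pos'];d=R@M[:3,:3]@np.array([(u-f['cx'])/f['fx'],(v-f['cy'])/f['fy'],1]);return o+d*(z-o[2])/d[2]
for u in(160,320,480):
  for v in(100,200,300):print(u,v,w(u,v,.048).round(4))
```

```text
1.5167 [0.42790745 0.24773226 0.15110781] [[-0.153 -0.988 -0.   ]
 [-0.988  0.153 -0.   ]
 [ 0.     0.    -1.   ]] [ 5.24792210e-01  2.31613549e-01 -2.15417032e-01  1.12420724e+00
 -4.39152561e-06 -8.92143462e-01]
[[ 2.62636836e-04 -9.64192060e-01 -2.65204830e-01  6.70620940e-02]
 [ 9.99999957e-01  2.87589814e-04 -5.52591380e-05 -1.12651559e-03]
 [ 1.29550630e-04 -2.65204805e-01  9.64192094e-01 -1.41302132e-01]
 [ 0.00000000e+00  0.00000000e+00  0.00000000e+00  1.00000000e+00]] 286.20111881110284 319.95241615573065 198.22917717584718
160 100 [0.5443 0.1464 0.048 ]
160 200 [0.5695 0.2276 0.048 ]
160 300 [0.6   0.326 0.048]
320 100 [0.4164 0.1662 0.048 ]
320 200 [0.4292 0.2493 0.048 ]
320 300 [0.4448 0.3501 0.048 ]
480 100 [0.2884 0.186  0.048 ]
480 200 [0.2889 0.271  0.048 ]
480 300 [0.2896 0.3741 0.048 ]
```

View pics/w1.png

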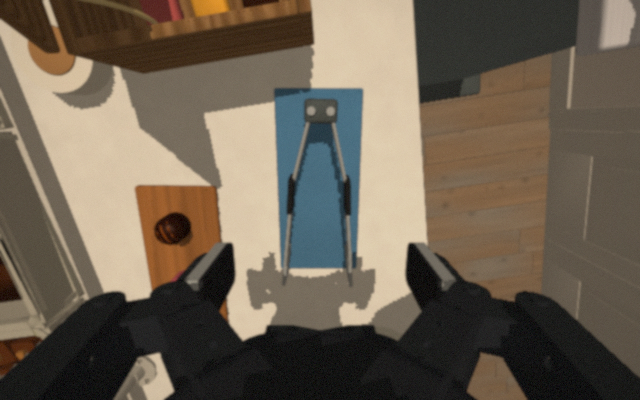

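The wrist view has the tongs centred between the fingers: grips at (291,195) and (346,196), head at (321,111), jaw tips at (285,283) and (351,283). That agrees with the top view, so I'm lowering over the grips.

Request:
{"api": "jog_arm", "payload": {
  "deltas": "1 1.5 -1.3 25 0.015; 1 1.5 -1.3 55 0.015; 1 1.5 -1.3 85 0.015; 1 1.5 -1.3 110 0.015; 1 1.5 -1.3 130 0.015; 1 1.5 -1.3 138 0.015; 1 1.5 -1.3 138.5 0.015; 1 1.5 -1.3 138.5 0.015"
}}

```text
t: 2.23
tool_pos: [0.4292, 0.2463, 0.0133]
tool_rot: [-0.645, 0.764, 0.0, 0.0]
contact_force: [0.2, 0.5, 0.8]
finger_gap: 0.0855
finger_force: 0.0
```

Request:
{"api": "jog_arm", "payload": {
  "deltas": "0.7 0 0 0 0; 0.66 0 0 0 0; 0.64 0 0 0 0; 0.63 0 0 0 0; 0.63 0 0 0 0; 0.63 0 0 0 0; 0.63 0 0 0 0"
}}

```text
t: 2.82
tool_pos: [0.4301, 0.2468, 0.0141]
tool_rot: [-0.646, 0.764, -0.0, 0.001]
contact_force: [-0.2, -0.0, 8.7]
finger_gap: 0.0539
finger_force: 5.3
```

Request:
{"api": "jog_arm", "payload": {
  "deltas": "0.63 0 0 -3 0; 0.63 0 0 -10 0; 0.63 0 0 -20 0; 0.63 0 0 -30 0; 0.63 0 0 -45 0; 0.63 0 0 -60 0; 0.63 0 0 -75 0; 0.63 0 0 -90 0; 0.63 0 0 -100 0; 0.63 0 0 -100 0; 0.63 0 0 -100 0"
}}

```text
t: 3.73
tool_pos: [0.4294, 0.2463, 0.1132]
tool_rot: [-0.646, 0.763, -0.0, 0.001]
contact_force: [0.3, 0.3, -2.2]
finger_gap: 0.0537
finger_force: 2.9
```

Run:
```python
from h import *
s=r.get_state();print(s['tool_pos'],s['contact_force'],s['moment'],s['finger_force'],s['finger_gap'])
f=r.grab_frame('wrist');g=r.grab_frame('side');save('s2',g);save('w2',f)
a=f['img'][60:320,160:480];b=g['img'][100:250,220:460]
cv2.imwrite('pics/c2.png',np.hstack([cv2.resize(a,(400,325)),cv2.resize(b,(400,325))])[:,:,::-1])
```

```text
[0.42938093 0.24630778 0.11324854] [ 0.31846836  0.25797566 -2.21706551] [-0.01713414 -0.03764959 -0.03351477] 2.9485905281399027 0.05372663842511061
```

View pics/c2.png

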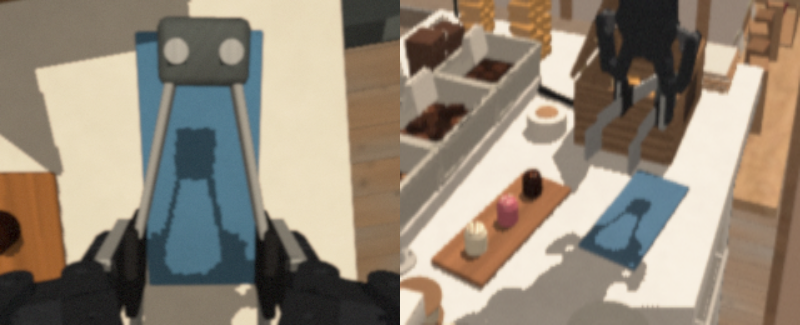

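The tongs are lifted level with the jaws open (the left half is the wrist view, the right half the side view). Next I'll swing them toward the praline, keeping high.

Request:
{"api": "jog_arm", "payload": {
  "deltas": "0.63 -4 -1 0 0.03; 0.63 -12 -4 0 0.1; 0.63 -22 -8 0 0.19; 0.63 -34 -13 0 0.29; 0.63 -47 -18 0 0.39; 0.63 -60 -23 0 0.49; 0.63 -73 -28 0 0.59; 0.63 -86 -33 0 0.69; 0.63 -98 -38 0 0.79; 0.63 -110 -42 0 0.87; 0.63 -118 -45 0 0.94; 0.63 -123 -47 0 0.98"
}}

```text
t: 4.83
tool_pos: [0.4957, 0.3601, 0.1114]
tool_rot: [-0.209, 0.978, -0.0, -0.001]
contact_force: [-0.1, -1.4, -1.5]
finger_gap: 0.0539
finger_force: 3.0
```

Run:
```python
from h import *
from scipy.spatial.transform import Rotation as Ro
s=r.get_state();R=Ro.from_quat(s['tool_rot']).as_matrix();y=np.arctan2(-R[1,0],-R[0,0])
T=np.array([.6033-.08*np.cos(.15),.394+.08*np.sin(.15)]);print(s['tool_pos'],'yaw',y,'turn',y+.15,R[:2,:2].T@(T-s['tool_pos'][:2])*1e3,s['contact_force'],s['finger_gap'])
```

```text
[0.4957048  0.36013179 0.11143691] yaw 0.4204717266290709 turn 0.5704717266290709 [-44.7162084  30.2010707] [-0.06302524 -1.40500685 -1.45432792] 0.05389321167952503
```

Request:
{"api": "jog_arm", "payload": {
  "deltas": "0.63 -3 2 0 0.04; 0.63 -8 5 0 0.11; 0.63 -14 9 0 0.19; 0.63 -20 13 0 0.27; 0.63 -26 17 0 0.35; 0.63 -32 22 0 0.43; 0.63 -38 26 0 0.5; 0.63 -42 29 0 0.54; 0.63 -44.5 30 0 0.57; 0.63 -44.5 30 0 0.57; 0.63 -44.5 30 0 0.57"
}}

```text
t: 5.75
tool_pos: [0.5237, 0.405, 0.1117]
tool_rot: [0.072, 0.997, -0.001, -0.001]
contact_force: [-0.4, 0.1, -1.7]
finger_gap: 0.0535
finger_force: 2.9
```

Run:
```python
from h import *
from scipy.spatial.transform import Rotation as Ro
s=r.get_state();R=Ro.from_quat(s['tool_rot']).as_matrix();y=np.arctan2(-R[1,0],-R[0,0])
T=np.array([.6033-.08*np.cos(.15),.394+.08*np.sin(.15)]);print(s['tool_pos'],'yaw',y,'turn',y+.15,R[:2,:2].T@(T-s['tool_pos'][:2])*1e3,s['contact_force'],s['finger_gap'])
f=r.grab_frame('top');g=r.grab_frame('side');save('t3',f);save('s3',g)
def pr(F,X):
    p=F['R']@X+F['t'];return int(F['cx']+F['fx']*p[0]/p[2]),int(F['cy']+F['fy']*p[1]/p[2])
A=R.copy();A[:,0]*=-1;A[:,2]*=-1  # tongs axes x,y,z
o=s['tool_pos']-[0,0,.0082]
out=[]
for F,(u0,v0,w,h) in((f,(240,95,140,105)),(g,(220,130,140,105))):
    c=cv2.resize(F['img'][v0:v0+h,u0:u0+w],None,fx=2.85,fy=4,interpolation=cv2.INTER_CUBIC)
    for sy in(-1,1):
      for X in((.063,.0),(.097,0),(.063,.032),(.097,.032)):
        u,v=pr(F,o+A@np.array([X[0],sy*.0305,X[1]]));cv2.circle(c,(int((u-u0)*2.85),int((v-v0)*4)),3,(255,0,0),-1)
    out.append(c)
cv2.imwrite('pics/c3.png',np.hstack(out)[:,:,::-1])
```

```text
[0.52367137 0.40500261 0.11173053] yaw -0.14470475977150257 turn 0.005295240228497422 [-0.38409598  1.01846697] [-0.38681683  0.0704537  -1.74238226] 0.053544406797450976
```

View pics/c3.png

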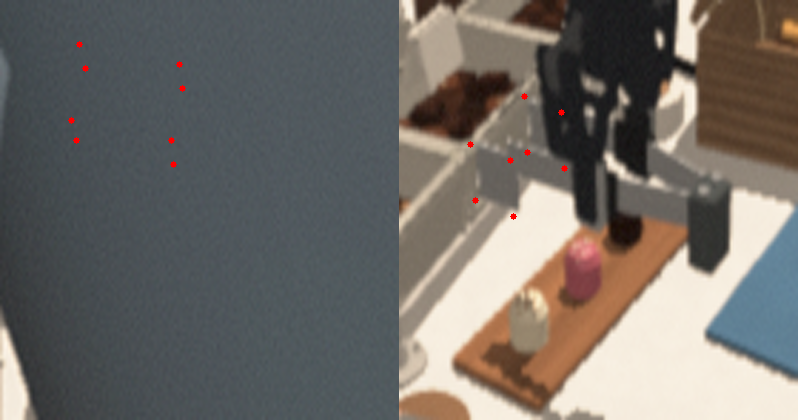

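The side view shows the model's jaw corners (red) on the real left paddle to within about a millimetre, level and open. The ivory praline lies at about (530,320) in the crop, below the jaws. The top camera is blocked by the arm. I'm descending straight over the praline.

Request:
{"api": "jog_arm", "payload": {
  "deltas": "0.63 0 1 6 0; 0.63 0 1 16 0; 0.63 0 1 28 0; 0.63 0 1 40 0; 0.63 0 1 52 0; 0.63 0 1 64 0; 0.63 0 1 75 0; 0.63 0 1 83 0; 0.63 0 1 88 0; 0.63 0 1 90 0; 0.63 0 1 90 0; 0.63 0 1 90 0"
}}

```text
t: 6.85
tool_pos: [0.5244, 0.4065, 0.0233]
tool_rot: [0.073, 0.997, 0.0, 0.0]
contact_force: [0.0, 0.8, -1.3]
finger_gap: 0.0539
finger_force: 2.9
```

Run:
```python
from h import *
s=r.get_state();print(s['tool_pos'],s['contact_force'],s['finger_force'])
g=r.grab_frame('side');f=r.grab_frame('wrist');save('s4',g)
cv2.imwrite('pics/c4.png',np.hstack([cv2.resize(g['img'][150:240,210:330],(400,300),interpolation=cv2.INTER_CUBIC),cv2.resize(f['img'],(400,300))])[:,:,::-1])
```

```text
[0.52442906 0.40648191 0.02325842] [ 0.01065542  0.81160918 -1.27089285] 2.9493125673252507
```

View pics/c4.png

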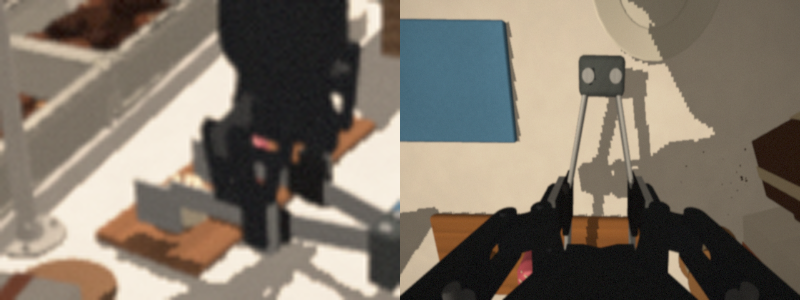

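The praline sits between the paddles with its lower rim showing under the left jaw; head and arms are level. I'll lower 2 mm and close gradually.

Request:
{"api": "jog_arm", "payload": {
  "deltas": "0.63 0 0 2 0; 0.62 0 0 2 0; 0.6 0 0 2 0; 0.58 0 0 2 0; 0.56 0 0 2 0; 0.54 0 0 2 0; 0.52 0 0 2 0; 0.5 0 0 2 0; 0.49 0 0 2 0; 0.48 0 0 2 0; 0.48 0 0 2 0; 0.48 0 0 2 0"
}}

```text
t: 7.95
tool_pos: [0.5242, 0.4063, 0.0208]
tool_rot: [0.073, 0.997, -0.0, -0.0]
contact_force: [-0.8, -0.4, -0.9]
finger_gap: 0.0413
finger_force: 19.8
```

Request:
{"api": "jog_arm", "payload": {
  "deltas": "0.48 0 0 -3 0; 0.48 0 0 -8 0; 0.48 0 0 -16 0; 0.48 0 0 -26 0; 0.48 0 0 -38 0; 0.48 0 0 -52 0; 0.48 0 0 -68 0; 0.48 0 0 -84 0; 0.48 0 0 -100 0; 0.48 0 0 -114 0; 0.48 0 0 -124 0; 0.48 0 0 -128 0"
}}

```text
t: 8.95
tool_pos: [0.5248, 0.4068, 0.1513]
tool_rot: [0.073, 0.997, 0.001, 0.001]
contact_force: [0.5, 0.8, -1.4]
finger_gap: 0.0416
finger_force: 19.8
```

Run:
```python
from h import *
from scipy.spatial.transform import Rotation as Ro
s=r.get_state();R=Ro.from_quat(s['tool_rot']).as_matrix();print(s['tool_pos'],s['joint_positions'],s['finger_gap'],s['finger_force'])
P=np.array([.3978,.4675])
for yw in(-.145,.2,.6,1.0):
    T=P-.08*np.array([np.cos(yw),np.sin(yw)]);print(yw,T,np.linalg.norm(T),'turn',-.145-yw,R[:2,:2].T@(T-s['tool_pos'][:2])*1e3)
g=r.grab_frame('side')
cv2.imwrite('pics/c5.png',cv2.resize(g['img'][60:240,200:380],(540,540),interpolation=cv2.INTER_CUBIC)[:,:,::-1])
```

```text
[0.52481038 0.40677606 0.15127361] [ 6.59384487e-01  5.80381223e-01  3.04284482e-01  1.29187504e+00
 -3.63245024e-05  8.05194483e-01] 0.0416300171678709 19.76420791586861
-0.145 [0.31863953 0.47905939] 0.5753512421515932 turn 0.0 [214.48507027  41.56127444]
0.2 [0.31939467 0.45160645] 0.553137728337247 turn -0.345 [209.74914695  14.50941294]
0.6 [0.33177315 0.4223286 ] 0.5370613296191414 turn -0.745 [193.24810788 -12.65921798]
1.0 [0.35457582 0.40018232] 0.5346680270714473 turn -1.145 [167.46970627 -31.25741947]
```

View pics/c5.png

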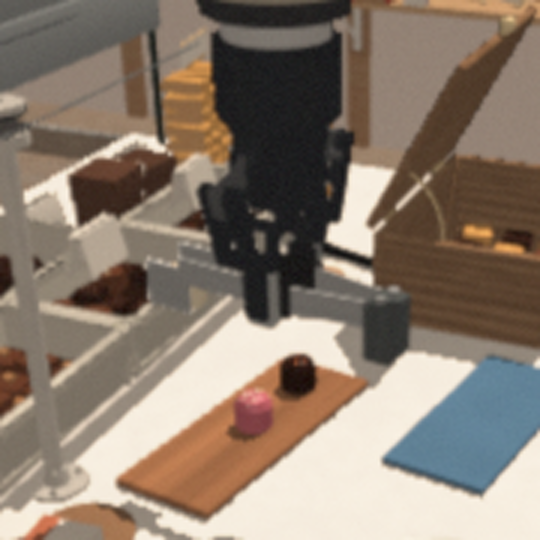

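The board now holds only ruby (253,410) and dark (297,372); the ivory one is held hidden behind the left paddle at (170,290). I'm carrying it to the plate.

Request:
{"api": "jog_arm", "payload": {
  "deltas": "0.48 5 1 0 0; 0.48 16 3 0 0; 0.48 32 6 0 0; 0.48 53 10 0 0; 0.48 78 15 0 0; 0.48 105 20 0 0; 0.48 132 26 0 0; 0.48 158 31 0 0; 0.48 180 35 0 0; 0.48 198 38 0 0; 0.48 209 40 0 0; 0.48 214 41.5 0 0"
}}

```text
t: 10.0
tool_pos: [0.3164, 0.4785, 0.1483]
tool_rot: [0.072, 0.997, -0.0, -0.0]
contact_force: [0.3, -0.5, -1.4]
finger_gap: 0.0413
finger_force: 19.8
```

Request:
{"api": "jog_arm", "payload": {
  "deltas": "0.48 0 0 0 0; 0.48 0 0 0 0; 0.48 0 0 0 0; 0.48 0 0 0 0; 0.48 0 0 0 0; 0.48 0 0 0 0"
}}

```text
t: 10.5
tool_pos: [0.319, 0.4782, 0.1487]
tool_rot: [0.073, 0.997, -0.0, 0.0]
contact_force: [-0.6, 0.8, -1.7]
finger_gap: 0.0414
finger_force: 19.8
```

Run:
```python
from h import *
s=r.get_state();print(s['tool_pos'],np.abs(s['qvel']).max(),s['finger_gap'],s['finger_force'])
g=r.grab_frame('side');f=r.grab_frame('top')
cv2.imwrite('pics/c6.png',np.hstack([cv2.resize(g['img'][130:310,270:450],(400,400)),cv2.resize(f['img'][110:290,200:380],(400,400))])[:,:,::-1])
```

```text
[0.31897439 0.47824675 0.14873604] 0.0016465192377985776 0.04139353130805777 19.773403017316014
```

View pics/c6.png

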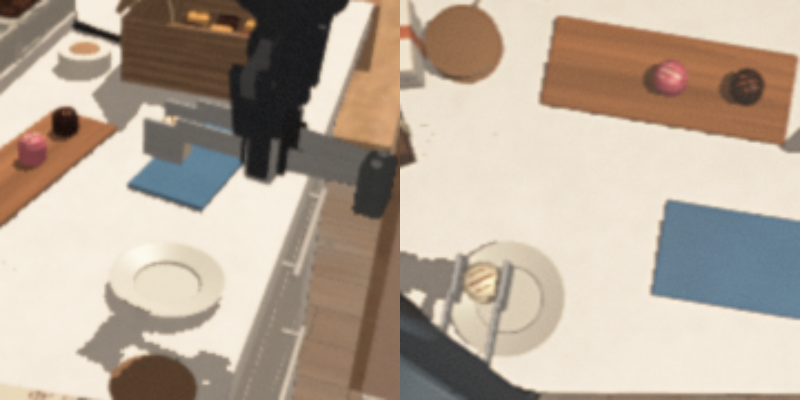

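The top view shows the ivory praline between the jaws over the plate, at about px (237,237). I'll check that position at its height and hand in if it is right.

Run:
```python
from h import *
f=dict(np.load('pics/top0.npz'));p=px2w(f,237,237.4,.155);d=np.linalg.norm(p[:2]-[.3978,.4675]);print(p,d)
if d<.015: print(r.finish_job())
```

```text
[0.39699497 0.46358453 0.155     ] 0.003997369947491216
the job is handed in; nothing more can be done
None
```

The ivory praline is held in the tongs about 4 mm from the plate's centre, its underside roughly 13 cm above the counter and still. The job is handed in, and no verdict was returned.

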